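# Take a worktop sample out of the lever arch file

### The job

In the kitchen that is being refitted, lift the lever of the lever arch file all the way up so that its rings swing open, then take the top worktop sample off the two posts and lay it flat, roughly centred, on the wooden board; set it down, do not drop it. Then press the lever fully down again to close the rings and let go. Leave the other things on the worktop where they are.

Things in the scene. Friction and masses are not known exactly. Their poses are not given: they have to be found in the camera images.
- file: Blue cloth-covered lever arch file lying opened flat, fixed, covers 3 mm thick, x -115 to +280 mm, y -165 to +115 mm. Origin on the worktop midway between its two upright steel posts (6 mm thick, tops 63 mm above the worktop, at x = 0, y = -40 and +40 mm); z up. The steel mechanism runs along y.
- arch_shaft (a point): Middle of the low shaft (6 mm thick, along the file's y), at (40, 0, 10) mm in the file's frame. At y = -40 and +40 mm it carries two curved steel arches, 67 mm high, that close over the post tops. Lifting the lever swings them 0.8 rad away towards +x (then up to about 76 mm high), freeing the posts.
- stack_top (a point): Centre of the top of the stack of two fixed samples (42 x 166 mm) that stay in the file under the sample to be taken; at (0, 0, 30) mm in the file's frame, 30 mm above the worktop.
- lever (a joint): Angle of the file's steel lever: 0 = lying down, rings closed; 1.2 rad = fully up, rings open (both are hard stops). It is stiff and stays where it is left: about 3 N at its tip moves it either way. It drives the arches.
- lever_tip (a point): Centre of the roll at the lever's free end: steel cylinder 12 mm in diameter, 22 mm long, along the file's x axis, so it can be pinched from above across its length and turns between the fingers. In the file's frame: lever down (40, -148, 30) mm, 21 mm gap beneath; it rises in an arc towards file +y; fully up (40, -88, 106) mm.
- lever_hinge (a point): Point on the lever's hinge line (along the file's x axis), at (40, -62, 24) mm in the file's frame. It does not move with the lever. With the lever down the tip lies 86 mm from it towards file -y and 6 mm higher.
- sample: Top worktop sample, a loose grey plate 44 (x) x 170 (y) x 12 (z) mm, about 120 g, with two 11 mm holes 80 mm apart on its long axis. Origin: centre of its underside. At the start it lies on the stack, underside 30 mm above the worktop, threaded on the posts, axes along the file's; it must rise 35 mm to clear the posts.
- board_top (a point): Centre of the top face of the wooden board, a plain flat board 150 (x) x 200 (y) x 18 mm, fixed, its top 18 mm above the worktop; it is either nearer or farther than the white tray of like size. Axes along the board's sides, z up.
- tray: White low-rimmed tray, 150 x 200 x 22 mm, fixed, origin under its centre. A bowl stands in it. Not the place for the sample.
- bowl: White bowl in the tray, 90 mm wide, 45 mm high. Bystander; origin under its centre.
- mug: Blue mug, 80 mm wide, 90 mm high. Bystander; origin under its centre.
- jar: Glass jar, 72 mm wide, 110 mm high. Bystander; origin under its centre.
- bottle: White plastic bottle, 64 mm wide, 190 mm high. Bystander; origin under its centre.
- screwdriver: Screwdriver lying on the file's far cover. Bystander; origin at its middle.
- tape_measure: Grey tape measure, 60 x 60 x 34 mm, on the file's far cover. Bystander; origin under its centre.
- spoon: Wooden spoon lying on the worktop. Bystander; origin at its middle.
Not all that is in view belongs to the job. There is more than one size of the sample; the job needs the larger.

How it is judged:
By the outcome, as a careful person would: the job done as asked, in the order asked, and still so for the second after the job is handed in, with the robot touching nothing.
It also fails if it takes over 61 s, if anything falls off the work surface, if the arm or the gripper's body presses on something with over 40 N, if the wrist force passes 120 N, or if a joint passes its speed limit or range.

### The arm

A 6-joint arm with a two-finger parallel gripper is mounted at the origin on the work surface. World frame = base frame: x ahead of the robot, y to its left, z up, the work surface at z = 0. Lengths are in m, angles in rad, forces in N, time in s.
With the tool pointing down it reaches from about 0.275 to 0.875 m from the base axis. Payload 12.5 kg.
Tool frame: the origin (TCP) lies on the centre line of the jaws, within the pads' length; the fingertips stand r.finger_overhang ahead of it and the grasp point (between the pads) lies 3 mm ahead of it (r.finger_overhang is the distance from the TCP to the fingertips, in m); z points along the fingers, y is the line along which they close (so a half turn about z gives the same grasp; the last joint's range is limited). The gripper opens to 85 mm and grips with 20 to 120 N. Pads are 22 mm wide; open, the fingers measure 114 mm over their backs; the gripper's body (76 mm by 85 mm) begins 54 mm behind the grasp point. The pads swing forward as they close: fully open they stand 13 mm farther back than shut.
Start: joints at [-1.287, 0.351, 1.652, -0, 1.139, -0.085], TCP at [0.198, -0.513, 0.253] pointing down, gripper open.
Joint ranges: [-2.75, 2.75], [-0.79, 2.1], [0.01, 2.65], [-1.57, 4.71], [0.07, 3.14], [-2.87, 2.87]. Speed limits (rad/s): [2.22, 2.22, 2.79, 3.14, 3.14, 3.14].

### API

Orientations are given as a unit quaternion [x, y, z, w].
In Python, from cell import r, optics gives the robot as it stands. The module is installed in compiled form; this text tells all that it offers. Calls block until the motion is done:
- r.move_to(position, orientation): joint-space move of the TCP to a pose.
- r.move_linear(position, rot=None, vel=0.15): straight line of the TCP; rot=None keeps the orientation; vel is the mean speed in m/s.
- r.set_joints(angles): joint-space move.
- r.set_gripper(opening, squeeze=None): opening from 0.0 (shut) to 1.0 (fully open); squeeze is the grip in N (None keeps the last); returns when the fingers have stopped.
- r.sleep(seconds).
- r.inverse_kinematics(position, orientation): joint angles nearest the present ones, or None.
- optics.get_image(name): name is "scene" or "top" or "wrist"; returns a dict with "pixels" (420x560x3 uint8, red, green, blue), "depth" (420x560 float32, m along the optical axis (not along the pixel's ray), 0 where there is no reading), "fx", "fy", "cx", "cy" (pixels), "camera_from_world" (4x4, takes a point from world to camera coordinates); the wrist camera has in their place "mount" (4x4, takes a point from camera to tool coordinates, whose origin is the TCP and whose axes are the flange's). Camera axes: x right, y down, z forward; pixel columns grow to the right and rows downward; lengths in m; the calibration is good to about 2 mm. The wrist camera is an equidistant fisheye: a pixel r from the principal point sees the ray r / f radians off the axis. A picture is of the moment at which its call begins: read the wrist's pose just before it.
A pose or a line that the arm cannot do raises r.PlanningError and nothing moves.
- r.hand_in(): hands the job in; it is judged then, once.
Readings, each from a call of its own:
- r.current_t(): time.
- r.current_q(): joint angles.
- r.current_qvel(): joint speeds.
- r.current_effort(): joint torques, N m.
- r.current_tool_pos(): TCP position.
- r.current_ee_rot(): TCP orientation.
- r.current_contact_force(): force on the tool from outside, world axes, zero at the start.
- r.current_torque(): the same for the moment, N m.
- r.current_opening(): opening from 0.0 (shut) to 1.0 (fully open).
- r.current_finger_force(): force on a finger pad.
Only numpy, scipy, OpenCV 4.12 (cv2) and the standard library are available. Lean on these libraries where they do the work, as an engineer would, in place of code of your own. Each camera call takes 0.05 s, during which the arm holds its last target. There are 200 camera calls.

## Working session

There is one attempt and no reset: what is moved stays moved. The work goes in short steps, each a Python script; the robot and the scene stay as the last script left them, time stands still between calls to the robot, and variables do not carry over. Pictures are saved under pics/ and viewed, at most 10 in all, crops included, and the job is handed in when it is done.

```bash
mkdir -p pics; cat > h.py <<'E'
import numpy as np, cv2
from cell import r, optics
def shot(n): return optics.get_image(n)
def cloud(d):
    z=d["depth"]; v,u=np.mgrid[:z.shape[0],:z.shape[1]]
    p=np.stack([(u-d["cx"])/d["fx"]*z,(v-d["cy"])/d["fy"]*z,z,np.ones_like(z)],-1)
    w=p@np.linalg.inv(d["camera_from_world"]).T
    w[z==0]=np.nan
    return w[...,:3]
E
python3 - <<'E'
from h import *
a=[shot("scene"),shot("top")]
np.save("a.npy",a,allow_pickle=True)
for n,d in zip(("s","t"),a):
    cv2.imwrite(f"pics/{n}0.png",cv2.resize(d["pixels"][...,::-1],(784,588)))
    print(np.linalg.inv(d["camera_from_world"]).round(3).tolist(),d["fx"],d["fy"],d["cx"],d["cy"],(d["depth"]==0).mean())
print(r.current_t(),r.finger_overhang,r.current_ee_rot())
E
```

```text
[[-0.785, 0.439, -0.437, 1.038], [0.619, 0.566, -0.544, 0.577], [0.008, -0.698, -0.716, 0.936], [0.0, 0.0, 0.0, 1.0]] 423.531490226384 423.531490226384 277.39680235427426 220.27103757748836 0.003792517006802721
[[-0.009, -0.997, 0.071, 0.405], [-1.0, 0.008, -0.013, -0.076], [0.013, -0.071, -0.997, 1.503], [0.0, 0.0, 0.0, 1.0]] 499.87558148293175 499.87558148293175 279.2181256194292 212.07574462707268 0.003954081632653061
0.1 0.022 [ 9.83046198e-01  1.83357414e-01 -5.54620179e-05 -4.76748096e-04]
```

View pics/t0.png

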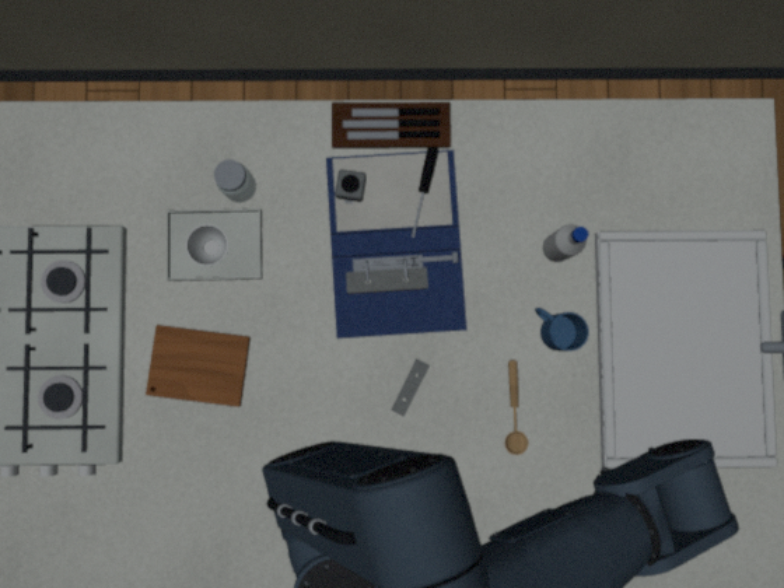

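View pics/s0.png

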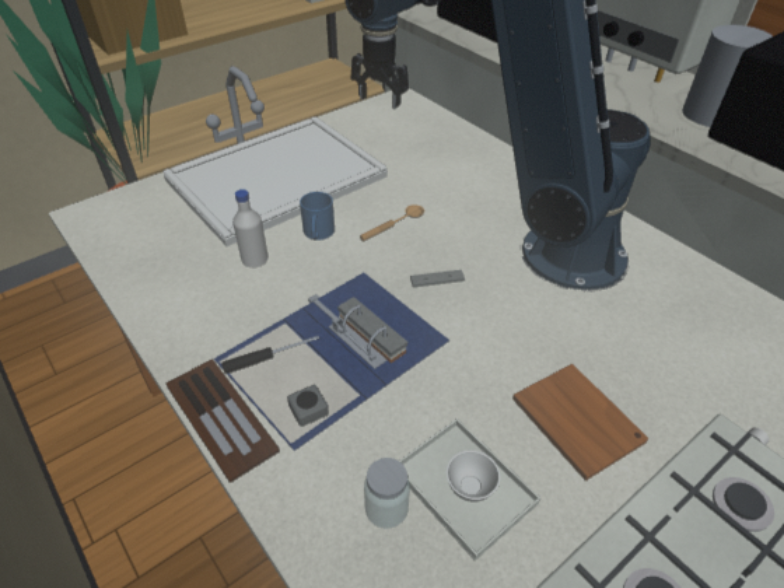

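The top view (784-wide scale) shows the blue file centred at about (395,245), with its lever roll at (456,258). There are two candidate plates: the large grey one in the file at (387,279), under the arches, and a short grey one at (410,387) loose on the worktop. The one in the file fits, since it is larger and threaded on the posts. The plain wooden board is at (198,365), nearer than the tray with the bowl at (215,245); the knife block at (391,125) is not the board.

```bash
cat >> h.py <<'E'
def ray(d,uv,z):
    T=np.linalg.inv(d["camera_from_world"]); uv=np.atleast_2d(uv).astype(float)
    c=np.c_[(uv[:,0]-d["cx"])/d["fx"],(uv[:,1]-d["cy"])/d["fy"],np.ones(len(uv))]@T[:3,:3].T
    return T[:3,3]+c*((z-T[2,3])/c[:,2])[:,None]
def rect(d,mask,z):
    cs,_=cv2.findContours(mask.astype(np.uint8),cv2.RETR_EXTERNAL,cv2.CHAIN_APPROX_NONE)
    c=max(cs,key=cv2.contourArea)[:,0]
    p=ray(d,c,z)[:,:2]; return p,cv2.minAreaRect((p*1000).astype(np.float32))
E
python3 - <<'E'
from h import *
a=np.load("a.npy",allow_pickle=True)
for n,d in zip("st",a):
    hsv=cv2.cvtColor(d["pixels"],cv2.COLOR_RGB2HSV); w=cloud(d)
    H,S,V=[hsv[...,i].astype(int) for i in range(3)]
    near=(w[...,2]<.03)
    blue=(H>105)&(H<130)&(S>110)&(V>40)&near&(w[...,0]>.3)
    print(n,"file",rect(d,blue,.003)[1])
    wood=(H<20)&(S>90)&(V>50)&(w[...,0]<.6)&(w[...,1]>.1)&near&(w[...,2]>-.02)
    print(n,"board",rect(d,wood,.018)[1])
    grey=(S<60)&(w[...,2]>.034)&(w[...,2]<.05)&(w[...,0]>.45)&(w[...,0]<.65)&(w[...,1]<.05)&(w[...,1]>-.2)
    print(n,"sample",rect(d,grey,.042)[1])
d=a[1]
cv2.imwrite("pics/c1.png",cv2.resize(d["pixels"][165:225,230:340,::-1],None,fx=7,fy=7,interpolation=cv2.INTER_CUBIC))
E
```

```text
Traceback (most recent call last):
  File "h.py", line 16, in rect
    c=max(cs,key=cv2.contourArea)[:,0]
      ~~~^^^^^^^^^^^^^^^^^^^^^^^^
ValueError: max() iterable argument is empty
```

```bash
python3 - <<'E'
from h import *
a=np.load("a.npy",allow_pickle=True)
for d,(u,v) in zip(a,((285,223),(280,225))):
    hsv=cv2.cvtColor(d["pixels"],cv2.COLOR_RGB2HSV); w=cloud(d)
    print(hsv[v,u],w[v,u],d["depth"][v,u],ray(d,(u,v),0))
for n,d in zip("st",a):
    hsv=cv2.cvtColor(d["pixels"],cv2.COLOR_RGB2HSV); w=cloud(d)
    H,S,V=[hsv[...,i].astype(int) for i in range(3)]
    near=(w[...,2]<.03)
    blue=(H>105)&(H<130)&(S>110)&near&(w[...,0]>.3)&(w[...,0]<1)
    wood=(H<20)&(S>90)&(w[...,0]<.6)&(w[...,1]>.1)&near&(w[...,2]>-.02)
    grey=(S<60)&(w[...,2]>.034)&(w[...,2]<.05)&(w[...,0]>.45)&(w[...,0]<.65)&(w[...,1]<.05)&(w[...,1]>-.2)
    for k,m,z in(("file",blue,.003),("board",wood,.018),("sample",grey,.042)):
        print(n,k,m.sum(),rect(d,m,z)[1] if m.any() else None)
d=a[1]
cv2.imwrite("pics/c1.png",cv2.resize(d["pixels"][165:225,230:340,::-1],None,fx=7,fy=7,interpolation=cv2.INTER_CUBIC))
E
```

```text
[111  88 102] [ 0.46103579 -0.10441171  0.00761609] 1.2877327 [[ 4.56301180e-01 -1.10007532e-01 -1.11022302e-16]]
[115 127  76] [ 0.47252231 -0.09850776  0.00592061] 1.498666 [[ 0.47278875 -0.09859525  0.        ]]
s file 0 None
s board 3715 ((372.5640869140625, 312.36865234375), (199.454833984375, 147.93994140625), 82.10054016113281)
s sample 726 ((550.2027587890625, -85.98487854003906), (49.99589157104492, 176.53370666503906), 3.3926665782928467)
t file 5419 ((628.8320922851562, -106.83399963378906), (388.2631530761719, 273.5828552246094), 3.201591968536377)
t board 3328 ((369.78363037109375, 312.3890686035156), (197.9888153076172, 146.0457000732422), 82.38094329833984)
t sample 817 ((544.3679809570312, -87.24137115478516), (44.49171829223633, 168.87123107910156), 3.5521388053894043)
```

View pics/c1.png

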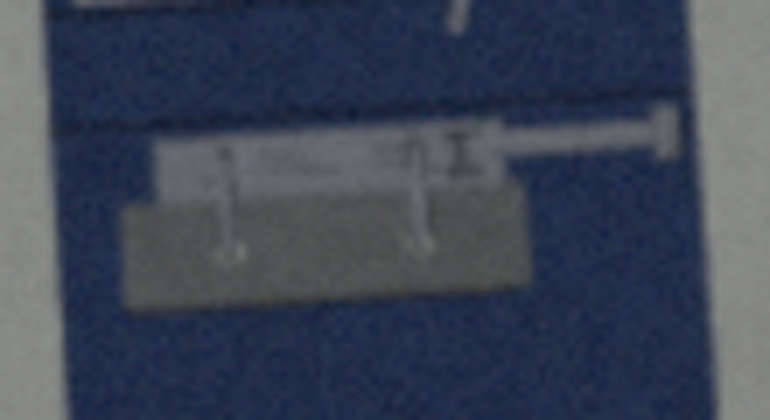

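The crop confirms the target: the large plate sits on the posts with both arches over it, and the lever roll is at crop (667,135). The measured sample (44 x 169 mm), file (388 x 274) and board (198 x 146) match the given sizes. Next I'll hover over the roll with the fingers at about 44 mm and check the roll and fingertips from near.

```bash
cat >> h.py <<'E'
from scipy.spatial.transform import Rotation as R
YAW=np.radians(3.35); O=np.array([.5448,-.0869,0]); OH=r.finger_overhang
def F(p): # file mm -> world m
    return O+R.from_euler('z',YAW).apply(np.array(p)/1000.)
def ori(yaw,flip=0):  # tool down, y axis along direction yaw
    c,s=np.cos(yaw),np.sin(yaw); k=-1 if flip else 1
    return R.from_matrix(np.array([[-k*s,k*c,0],[k*c,k*s,0],[0,0,-1]]).T if 0 else np.c_[[-k*s,k*c,0],[k*c,k*s,0],[0,0,-1]]).as_quat()
def tip(th): # file-frame roll centre
    y,z=-86,6; c,s=np.cos(th),np.sin(th)
    return np.array([40,-62+y*c+z*s,24-y*s+z*c])
UP=np.array([0,0,1.])
def rep(m=""): print(m,"t%.1f"%r.current_t(),r.current_tool_pos().round(4) if hasattr(r.current_tool_pos(),'round') else r.current_tool_pos(),"F",np.round(r.current_contact_force(),1),"op %.3f"%r.current_opening())
E
python3 - <<'E'
from h import *
a=np.load("a.npy",allow_pickle=True)
print("roll px ray",ray(a[1],(325.3,184.3),.036)," model",F(tip(0)),F(tip(1.2)))
for f in (0,1): print(f,[None if q is None else np.round(q,2) for q in (r.inverse_kinematics(p,ori(y,f)) for p,y in((F(tip(0))+UP*.1,YAW),(F([0,0,100]),YAW),(np.array([.37,.312,.1]),np.radians(-7.8))))])
f=min((0,1),key=lambda f:abs(r.inverse_kinematics(F(tip(0))+UP*.1,ori(YAW,f))[5])); print("flip",f)
r.set_gripper(44/85,30)
r.move_to(F(tip(0))+UP*.12,ori(YAW,f)); rep()
for n in("scene","top"):
    d=shot(n); w=cloud(d)
    m=(np.linalg.norm(w[...,:2]-F(tip(0))[:2],axis=-1)<.06)&(w[...,2]>.08)&(w[...,2]<.25)
    print(n,m.sum(),np.percentile(w[m][:,2],[0,1,2,5]) if m.any() else 0)
    if n=="scene": v,u=np.where(m); cv2.imwrite("pics/f1.png",cv2.resize(d["pixels"][130:290,150:350,::-1],None,fx=4,fy=3.7,interpolation=cv2.INTER_CUBIC))
d=shot("wrist"); cv2.imwrite("pics/w1.png",cv2.resize(d["pixels"][...,::-1],(784,588))); print(np.round(d["mount"],3).tolist(),d["fx"],d["cx"],d["cy"])
E
```

```text
roll px ray [[ 0.59053679 -0.23317267  0.036     ]]  model [ 0.59338006 -0.23230969  0.03      ] [ 0.58984885 -0.17198348  0.10632951]
0 [array([-0.45,  0.64,  1.51, -0.  ,  0.99, -0.5 ]), array([-0.24,  0.56,  1.77, -0.  ,  0.82, -0.3 ]), array([ 0.6 ,  0.46,  1.94, -0.  ,  0.74,  0.74])]
1 [array([-0.45,  0.64,  1.51, -0.  ,  0.99,  2.64]), array([-0.24,  0.56,  1.77, -0.  ,  0.82,  2.84]), array([ 0.6 ,  0.46,  1.94, -0.  ,  0.74, -2.4 ])]
flip 0
 t2.4 [ 0.5931 -0.2333  0.1503] F [ 0.9 -1.  -0.2] op 0.520
scene 819 [0.1323956  0.13726801 0.13914672 0.14563409]
top 1 [0.20924577 0.20924577 0.20924577 0.20924577]
[[0.0, -0.952, -0.305, 0.078], [1.0, 0.0, -0.0, -0.0], [0.0, -0.305, 0.952, -0.121], [0.0, 0.0, 0.0, 1.0]] 325.19226210127806 278.790400782132 210.3281558545985
```

View pics/w1.png

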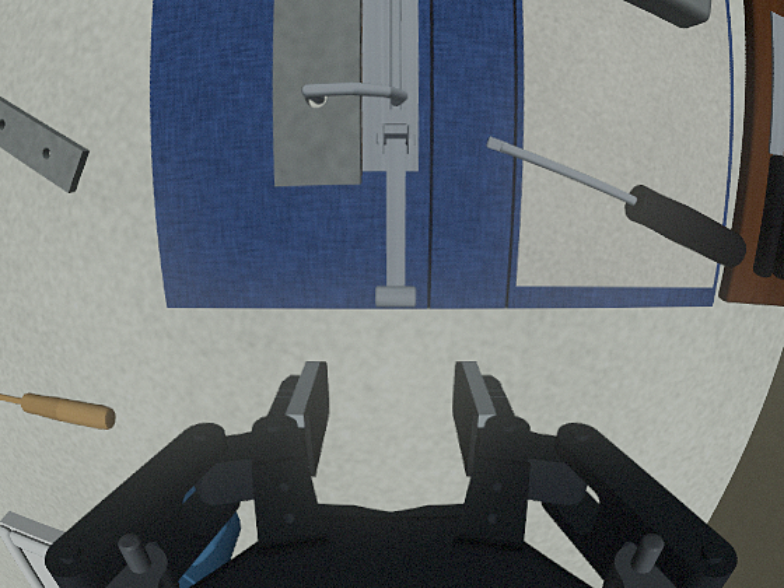

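View pics/f1.png

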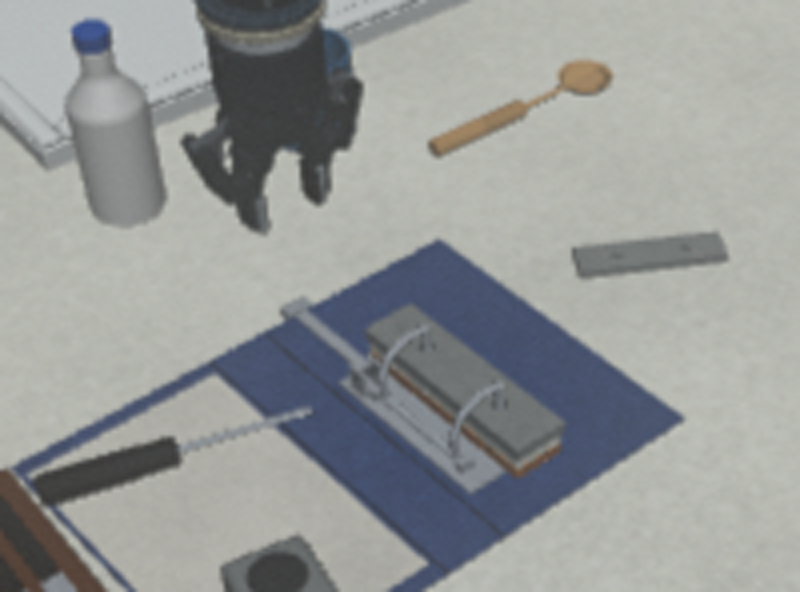

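The wrist view shows the roll at (395,296), straight between the open fingers, and it agrees with the model within about 2 mm. The pads run right to the fingertips. Now I'll pinch the roll and lift the lever.

```bash
cat >> h.py <<'E'
GZ=.004; DX=np.array([.001,0,0])
def L(th,dz=0): return F(tip(th))+DX+UP*(GZ+dz)
E
python3 - <<'E'
from h import *
r.move_linear(L(0,.03),vel=.2); r.move_linear(L(0),vel=.1); rep("down")
r.set_gripper(0.0,35); rep("grip")
if .15<r.current_opening()<.36:
    for th in np.linspace(.2,1.2,6):
        r.move_linear(L(th),vel=.1); rep("%.2f"%th)
        if np.linalg.norm(r.current_contact_force())>40: break
E
```

```text
down t3.6 [ 0.5944 -0.2323  0.034 ] F [ 0.2 -0.1  0. ] op 0.513
grip t3.9 [ 0.5954 -0.2325  0.0349] F [4.5 0.9 0.9] op 0.246
0.20 t4.2 [ 0.5952 -0.2297  0.0518] F [6.7 0.3 0.9] op 0.247
0.40 t4.5 [ 0.5949 -0.2234  0.0677] F [6.7 0.6 0.6] op 0.246
0.60 t4.9 [ 0.5943 -0.2141  0.0821] F [6.5 0.1 0.1] op 0.242
0.80 t5.2 [ 0.5936 -0.2022  0.0945] F [ 6.3 -0.2  0.9] op 0.244
1.00 t5.5 [ 0.5928 -0.1881  0.1044] F [ 6.8 -0.8  1.8] op 0.243
1.20 t5.8 [ 0.592  -0.1722  0.1112] F [ 5.1 -0.4  3.2] op 0.245
```

```bash
python3 - <<'E'
from h import *
for th in (1.23,1.26,1.29):
    r.move_linear(L(th),vel=.05); rep("%.2f"%th)
    if np.linalg.norm(r.current_contact_force())>20: break
r.set_gripper(44/85); rep("rel")
r.move_linear(L(1.25,.06),vel=.2)
d=shot("wrist"); cv2.imwrite("pics/w2.png",cv2.resize(d["pixels"][...,::-1],(784,588)))
E
```

```text
1.23 t6.1 [ 0.5919 -0.1703  0.1119] F [ 5.9 -1.3  4.1] op 0.246
1.26 t6.3 [ 0.5917 -0.168   0.1126] F [ 4.7 -2.7  3.7] op 0.247
1.29 t6.6 [ 0.5916 -0.1655  0.1132] F [ 5.3 -3.4  3.9] op 0.241
rel t6.9 [ 0.59   -0.1644  0.1119] F [ 1.   0.  -0.1] op 0.516
```

View pics/w2.png

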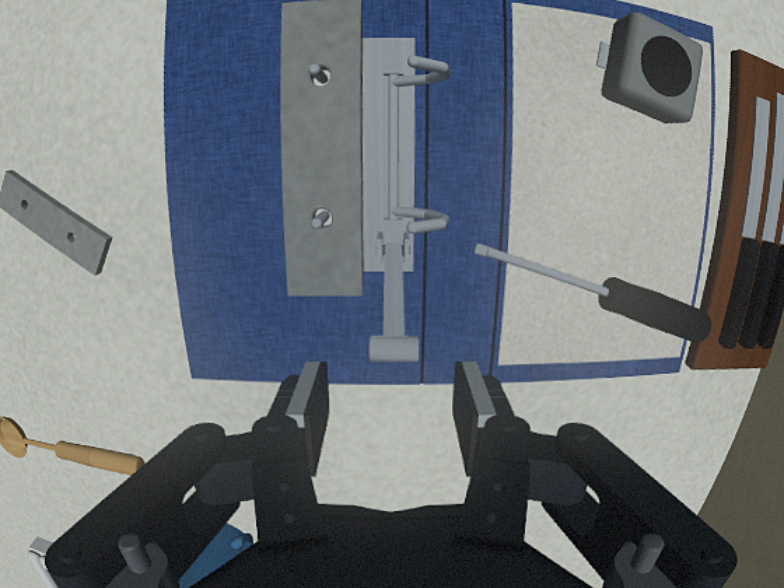

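The wrist view shows both rings swung open to the right, (430,70) and (425,220), with the posts free at (320,75) and (321,217). The roll is up at (394,348). I'll check the lever angle and the sample's position from this view.

```bash
cat >> h.py <<'E'
def wray(d,uv,z,pos,q):
    x,y=(uv[0]-d["cx"]),(uv[1]-d["cy"]); rr=np.hypot(x,y); a=rr/d["fx"]
    c=np.array([x/rr*np.sin(a),y/rr*np.sin(a),np.cos(a)])
    M=d["mount"]; Q=R.from_quat(q); o=Q.apply(M[:3,3])+pos; v=Q.apply(M[:3,:3]@c)
    return o+v*(z-o[2])/v[2]
def infile(p): return R.from_euler('z',-YAW).apply(p-O)*1000
E
python3 - <<'E'
from h import *
p,q=np.array(r.current_tool_pos()),r.current_ee_rot(); d=shot("wrist"); print(p,infile(p))
s=560/784
for k,uv,z in(("roll",(394,348),.108),("hole+",(320,75),.042),("hole-",(321,218),.042),("edgeL",(284,146),.042),("edgeR",(362,146),.042),("endc",(325,296),.042)):
    print(k,infile(wray(d,np.array(uv)*s,z,p,q)).round(1))
r.move_to(F([0,0,150]),ori(YAW)); p,q=np.array(r.current_tool_pos()),r.current_ee_rot(); d=shot("wrist"); rep()
cv2.imwrite("pics/w3.png",cv2.resize(d["pixels"][...,::-1],(784,588)))
E
```

```text
[ 0.59014429 -0.16766165  0.17087722] [ 40.54748278 -83.27335205 170.87721646]
roll [ 42.  -89.2 108. ]
hole+ [ 2.3 38.8 42. ]
hole- [  1.7 -40.9  42. ]
edgeL [-18.1  -0.   42. ]
edgeR [25.  -1.4 42. ]
endc [  2.3 -86.5  42. ]
 t8.0 [ 0.545  -0.087   0.1498] F [ 0.1 -0.4  0. ] op 0.515
```

View pics/w3.png

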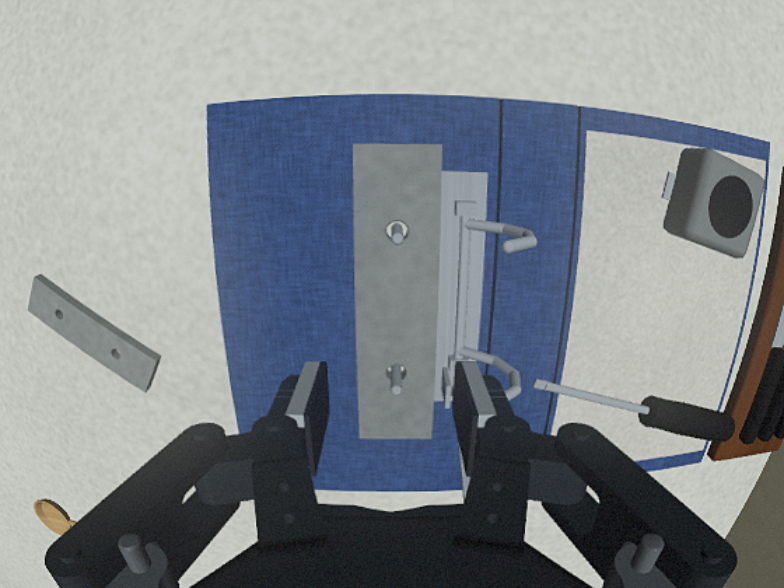

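The measured holes at ±40 mm show a bias of about (+2, -1) mm. With that removed, the roll is at y = -88, so the lever is fully up. The sample lies centred under the hand, at about +1.5 mm in x. Now I'll grasp it.

```bash
python3 - <<'E'
from h import *
r.set_gripper(58/85)
r.move_linear(F([1.2,-.5,80]),vel=.2); r.move_linear(F([1.2,-.5,50]),vel=.08); rep("at")
r.set_gripper(0.0,45); rep("grip")
if .4<r.current_opening()<.6:
    r.move_linear(F([1.2,-.5,60]),vel=.05); rep("l1")
    r.move_linear(F([1.2,-.5,160]),vel=.12); rep("up"); 
    d=shot("scene"); cv2.imwrite("pics/s4.png",cv2.resize(d["pixels"][130:310,150:350,::-1],None,fx=4,fy=3.3,interpolation=cv2.INTER_CUBIC))
E
```

```text
at t9.3 [ 0.5459 -0.0873  0.0497] F [-0.   0.7  0.1] op 0.679
grip t9.6 [ 0.5464 -0.0874  0.0506] F [-0.8  1.1  4.4] op 0.502
l1 t9.9 [ 0.5462 -0.0874  0.0604] F [-0.5 -0.6 -1.4] op 0.500
up t10.9 [ 0.5456 -0.0872  0.1593] F [ 0.6 -1.  -1.2] op 0.504
```

View pics/s4.png

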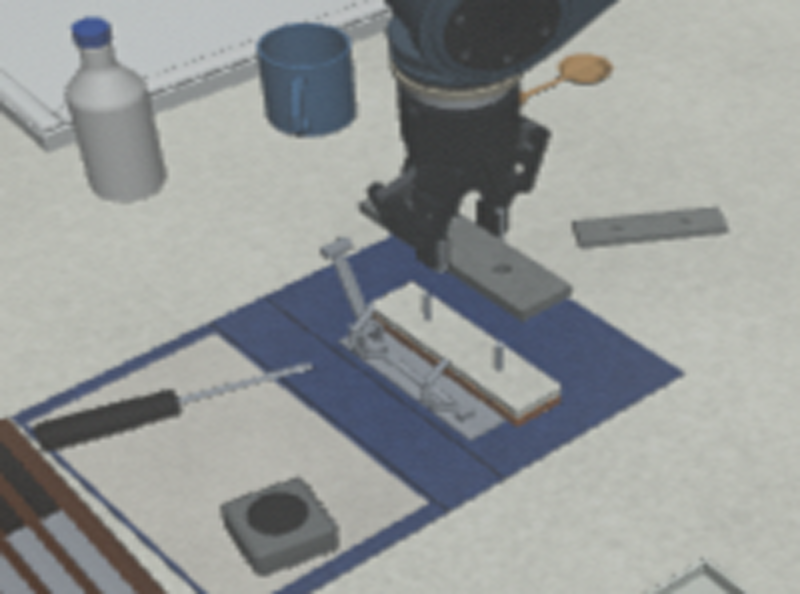

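The plate is held level and clear of the posts, with the stack left in place. Next I'll carry it over and lower it with a contact check.

```bash
python3 - <<'E'
from h import *
b=np.array([.371,.3124,0]); q=ori(np.radians(-7.75))
r.move_to(b+UP*.16,q); rep("over")
r.move_linear(b+UP*.06,vel=.15); r.move_linear(b+UP*.0425,vel=.05); r.sleep(.2); f0=np.array(r.current_contact_force()); rep("near")
z=.0425
while z>.034:
    z-=.0007; r.move_linear(b+UP*z,vel=.02); f=np.array(r.current_contact_force())
    if f[2]-f0[2]>4: break
rep("contact %.4f"%z)
r.set_gripper(58/85); rep("open")
r.sleep(.2); r.move_linear(b+UP*.15,vel=.15)
d=shot("top"); w=cloud(d); hsv=cv2.cvtColor(d["pixels"],cv2.COLOR_RGB2HSV)
d=shot("wrist"); cv2.imwrite("pics/w5.png",cv2.resize(d["pixels"][...,::-1],(784,588)))
E
```

```text
over t12.6 [0.3715 0.312  0.16  ] F [-0.1 -0.2 -1.2] op 0.501
near t14.1 [0.3711 0.3125 0.0427] F [ 1.   0.4 -0.8] op 0.503
contact 0.0383 t15.6 [0.3711 0.3124 0.0387] F [-1.  -1.2  6.3] op 0.498
open t15.9 [0.371  0.3124 0.0383] F [-0.2  0.   0.4] op 0.680
```

View pics/w5.png

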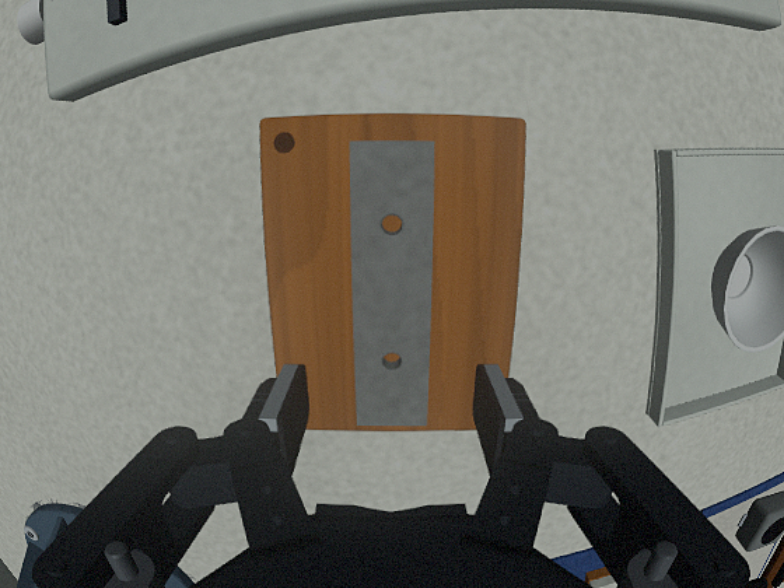

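```bash
python3 - <<'E'
from h import *
p,q=np.array(r.current_tool_pos()),r.current_ee_rot(); d=shot("wrist"); s=560/784
P=[wray(d,np.array(uv)*s,z,p,q) for uv,z in(((392,140),.03),((392,426),.03),((392,114),.018),((392,430),.018),((350,280),.03),((431,280),.03),((270,280),.018),((518,280),.018))]
P=[R.from_quat(q).inv().apply(x-p)[:2].round(4)*1000 for x in P]; print(P)
E
```

```text
[array([84.7,  0.8]), array([-86.1,   1. ]), array([99.5,  0.8]), array([-97.6,   1.1]), array([  9.2, -22.2]), array([ 9.2, 22.3]), array([  5.9, -71. ]), array([ 6. , 75.3])]
```

The sample lies flat and is centred on the board to about 2 mm. Now I'll close the lever.

```bash
python3 - <<'E'
from h import *
r.set_gripper(44/85)
r.move_to(L(1.2,.09),ori(YAW)); r.move_linear(L(1.2),vel=.12); rep("at")
r.set_gripper(0.0,50); rep("grip")
if .15<r.current_opening()<.36:
    for th in list(np.linspace(1.0,0,6))+[-.03,-.06]:
        r.move_linear(L(th),vel=.08); rep("%.2f"%th)
        if np.linalg.norm(r.current_contact_force())>30: break
    r.set_gripper(44/85); rep("rel")
    r.move_linear(L(0,.12),vel=.2)
    d=shot("wrist"); cv2.imwrite("pics/w6.png",cv2.resize(d["pixels"][...,::-1],(784,588)))
E
```

```text
at t20.3 [ 0.5913 -0.172   0.1111] F [ 0. -0.  0.] op 0.520
grip t20.6 [ 0.592  -0.1722  0.1115] F [5.7 0.8 4.3] op 0.242
1.00 t21.0 [ 0.5929 -0.1883  0.1044] F [ 6.3 -1.2  2.5] op 0.235
0.80 t21.3 [ 0.5937 -0.2026  0.0946] F [ 7.1 -0.5  2.4] op 0.239
0.60 t21.7 [ 0.5944 -0.2146  0.0823] F [ 5.5 -2.1  3.2] op 0.242
0.40 t22.1 [ 0.595  -0.2241  0.0678] F [ 4.5 -3.2  2.9] op 0.238
0.20 t22.4 [ 0.5953 -0.2305  0.0517] F [ 5.4 -4.4  3.5] op 0.243
0.00 t22.8 [ 0.5956 -0.2334  0.0347] F [ 5.5 -5.   3.1] op 0.241
-0.03 t23.1 [ 0.5955 -0.2337  0.0324] F [ 6.2 -5.3  2.1] op 0.242
-0.06 t23.3 [ 0.5956 -0.2338  0.0299] F [ 5.5 -6.8  2. ] op 0.240
rel t23.7 [ 0.594  -0.2323  0.0286] F [ 0.2 -0.3  0.3] op 0.515
```

View pics/w6.png

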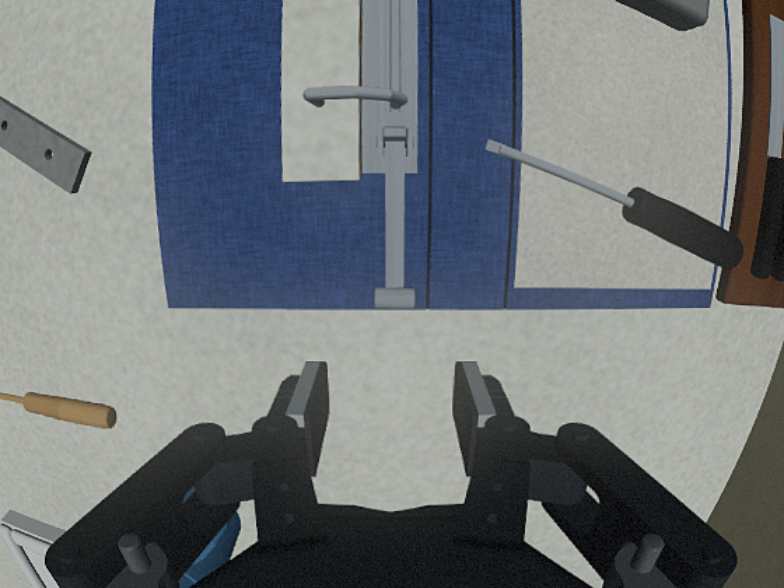

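The ring is back over its post at (315,95), and the roll is down at (395,298), as at the start. To be sure it's fully down, I'll press the roll from above with shut fingers until it meets the stop.

```bash
python3 - <<'E'
from h import *
r.set_gripper(0.0,30)
b=F(tip(0))+DX
r.move_linear(b+UP*.062,vel=.15); z=.062; r.sleep(.1)
while z>.046:
    z-=.001; r.move_linear(b+UP*z,vel=.03)
    f=r.current_contact_force()[2]; 
    if f>1.5: print(round(z,4),round(f,1),r.current_tool_pos()[2])
    if f>14: break
rep()
r.move_linear(b+UP*.15,vel=.2); r.set_gripper(.5); r.sleep(.3); rep("end")
E
```

```text
t29.6 [ 0.5943 -0.2323  0.0759] F [ 0.5 -0.4 -0.4] op -0.002
end t31.1 [ 0.5944 -0.2323  0.18  ] F [ 0.2 -0.2  0.4] op 0.500
```

My height offset was wrong because `b` already contained the roll height, so the fingers stopped 18 mm above it. Repeating with the right heights.

```bash
python3 - <<'E'
from h import *
r.set_gripper(0.0,30)
b=F(tip(0))+DX; b[2]=0
r.move_linear(b+UP*.061,vel=.15); z=.061; r.sleep(.1)
while z>.048:
    z-=.001; r.move_linear(b+UP*z,vel=.03)
    f=r.current_contact_force()[2]
    if f>1: print(round(z,4),round(f,1),r.current_tool_pos()[2].round(4))
    if f>14: break
rep()
r.move_linear(b+UP*.15,vel=.2); r.set_gripper(.5); r.sleep(.3); rep("end")
E
```

```text
0.058 1.1 0.0581
0.057 6.2 0.0576
0.056 12.7 0.0572
0.055 18.7 0.0569
 t34.1 [ 0.5948 -0.2325  0.0569] F [-6.6  1.4 18.7] op -0.000
end t35.5 [ 0.5944 -0.2323  0.15  ] F [ 0.3 -0.5  0.4] op 0.495
```

The lever is firmly on its lower stop: contact came at 58 mm as predicted, and the force rose stiffly to 19 N. The hand is clear, so I'm handing in.

```bash
python3 -c "
from cell import r
print(r.hand_in(), r.current_t())"
```

```text
the job is handed in; nothing more can be done
the job is handed in; nothing more can be done
```

The job is handed in at about 36 s of the 61 s allowed: I lifted the lever to open the rings, set the large sample flat on the wooden board (centred to about 2 mm), pressed the lever down to its stop, and left the hand clear of everything; the hand-in call gave no verdict.

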